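# Lock the filter cover of an air purifier with its two quarter-turn fasteners

## Task

The new filter is in the air purifier; now fasten its cover. Set a fingertip in the slot of each of the cover's two round turn-locks, press the cover down flush and turn the lock clockwise as far as it goes, from the red dot to the green dot, until both locks hold the cover shut. Only push: do not lift the cover open again, and leave the tub, the hair dryer and the screwdriver where they lie.

Things in the scene. Friction and masses are not known exactly. Their poses are not given: they have to be found in the camera images.
- purifier: Air purifier lying on its front, fixed: white plastic box 360 (its x) by 330 (its y) by 130 mm high. Origin: centre of its underside, z up. A grey hinged cover, 240 x 279 x 6 mm, fills most of its top: free edge with the two locks at x = -155 mm, hinge line parallel to y at x = +85 mm. Shut, the cover's top is level with the white shell around it.
- cover (a joint): Angle of the cover, rad: 0 = shut flush on a hard stop, grows as the free edge rises. Unlocked, a springy foam gasket under the free edge holds it at about 0.033 (8 mm proud). About 10 N straight down at a lock presses it flush; let go, it springs up again unless a lock holds it. Nothing keeps it from being swung open.
- cover_front (a point): Middle of the upper front (free) edge of the cover. Under the edge the shell has a ledge. Each lock carries, below the cover, a steel tongue in the direction of its pointer. Past 1.0 rad of turn the tongue goes under the ledge, but only while the cover is pressed flush (else it butts against the ledge); once there it keeps the cover shut.
- lock_left (a joint): Turn of the left lock (the one at purifier y = +75 mm), rad: 0 = open, 1.571 = locked, at its hard stop; grows clockwise seen from above. Starts at 0 to 0.4. It turns stiffly (about 0.06 N m, up to 0.2 N m when the tongue rubs under the ledge) and stays where it is left.
- lock_right (a joint): The same for the right lock (at purifier y = -75 mm).
- lock_left_slot (a point): Centre of the floor of the left lock's slot, on its turning axis (purifier x -97, y +75 mm). The lock is a teal disc, 84 mm wide, 8 mm proud of the cover, with a straight blind slot 72 long, 36 wide and 16 mm deep. Cover shut, the slot floor is 122 mm above the table; unlocked, 7 mm higher. Site x: along the slot to the orange pointer; z: up, out of the slot. It turns with the lock.
- lock_right_slot (a point): The same for the right lock, with its axis at purifier x -97, y -75 mm. On the cover, beside each lock, a red dot marks where the pointer stands when open (purifier -y side) and a green dot where it stands when locked (purifier -x side, toward the free edge).
- tub: Bystander: open clear plastic tub of screws, 190 x 130 x 75 mm high, loose on the table, 0.3 m to one side of the purifier's middle line. Origin: centre of its underside.
- hairdryer: Bystander: black hair dryer, about 165 x 175 mm and 75 mm high, lying loose on the table on the other side of the purifier. Origin: near its middle, at table height.
- screwdriver: Bystander: loose screwdriver, 190 mm long, lying on the white strip of the purifier's top behind the cover's hinge, about 0.23 m beyond the locks. Origin: underside of its middle.

How it is judged:
At the end, for the whole second after the job is handed in: Both locks are turned to within 11 degrees of their locked stop (above 1.38 of 1.571 rad), the cover is held flush (hinge angle below 0.010 rad, free edge less than 2.4 mm proud), and the tub, the hair dryer and the screwdriver lie within 20 mm of where they were (value of joint each of lock_left, lock_right above 1.38 rad and value of joint cover below 0.01 rad and distance of each of tub, hairdryer, screwdriver from where it was at the start of the episode below 0.02 m); the robot touches nothing.
It fails at once if the cover is lifted open (hinge angle above 0.10 rad, free edge 24 mm up) (value of joint cover above 0.1 rad).
It fails at once if the tub is picked up or pushed away (over 30 mm) (distance of tub from where it was at the start of the episode above 0.03 m).
It fails at once if the hair dryer is picked up or pushed away (over 30 mm) (distance of hairdryer from where it was at the start of the episode above 0.03 m).
It fails at once if the screwdriver is picked up or pushed away (over 30 mm) (distance of screwdriver from where it was at the start of the episode above 0.03 m).
It also fails if it takes over 51 s, if anything falls off the work surface, if the arm or the gripper's body presses on something with over 40 N, if the wrist force passes 120 N, or if a joint passes its speed limit or range.

## Robot

A 6-joint arm with a two-finger parallel gripper is mounted at the origin on the work surface. World frame = base frame: x ahead of the robot, y to its left, z up, the work surface at z = 0. Lengths are in m, angles in rad, forces in N, time in s.
With the tool pointing down it reaches from about 0.325 to 0.9 m from the base axis. Payload 3.5 kg.
Tool frame: the origin (TCP) lies at the very end of the fingers, on their centre line; the grasp point (between the pads) lies 19 mm behind it; z points along the fingers, y is the direction in which the jaws open and shut (so a half turn about z gives the same grasp; the last joint's range is limited). The gripper opens to 85 mm and grips with 20 to 120 N. Pads are 22 mm wide; open, the fingers measure 114 mm over their backs; the gripper's body (76 mm by 85 mm) begins 54 mm behind the grasp point. The pads swing forward as they close: fully open they stand 13 mm farther back than shut.
Start: joints at [1.085, 0.276, -0.026, 1.268, 0, 1.467], TCP at [0.233, 0.58, 0.231] pointing down, gripper open.
Joint ranges: [-3.12, 3.12], [-0.85, 1.88], [-1.08, 1.24], [-1.95, 2.15], [-1.57, 1.53], [-3.14, 3.14]. Speed limits (rad/s): [2.57, 2.57, 3.14, 3.14, 3.14, 3.14].

## Interface

Orientations are given as [roll, pitch, yaw] about the fixed x, y, z axes, in that order (R = Rz(yaw) Ry(pitch) Rx(roll)).
In Python, from station import robot, eyes gives the robot as it stands.
- The arm moves only by the tool arm_command, never from a script. Its argument "rows" is a list of rows, each an object of numbers: "x", "y", "z": the shift along the tool's x, y, z normalised to -1 to 1, where 1 is 0.25 m; "rx", "ry", "rz": the turn, a rotation vector about the tool's x, y, z normalised to -1 to 1, where 1 is 2 rad. In form: [{"x": .., "y": .., "z": .., "rx": .., "ry": .., "rz": ..}, ...]. A call has exactly 10 rows; each row is the pose to reach, as a shift and turn from the pose commanded when the call began, along the tool's axes at that moment; what a row does not reach only later rows make up. A row lasts 1/10 s, in which the tool goes at most 50 mm and 8.59 degrees, less where a joint would pass 70% of its speed; a pose out of reach is approached as far as the arm can. A call with a number of a shift or a turn outside -1 to 1 is refused whole. A call with a gripper value outside its range is refused whole. "gripper" is the opening, from 0 (shut) to 1 (fully open), set as the call begins (left out, the last holds). The fingers move at their own pace and stop on an object; "grip_force" is the grip in N (left out, the last holds). Time passes only in rows, so rows that repeat a pose let the fingers close, or fill a call up. It gives the time, the measured TCP pose, the force and the opening at its end, in the units of the state.
- robot.observe(): the state, without advancing time (a new reading comes with each control period).
- eyes.capture(name): name is "side" or "top" or "wrist"; returns the picture (420x560x3 uint8, red, green, blue); there is no depth.
- eyes.get_calibration(name): a dict with "mtx" (3x3 intrinsics, pixels), "k1" (the pictures are not rectified: a ray, as slopes to the right and down, at radius r is drawn at 1 + k1 r^2 times it, then the intrinsics apply), "world_from_camera" (4x4, takes a point from camera to world coordinates). Camera axes: x right, y down, z forward; pixel columns grow to the right and rows downward; lengths in m; the calibration is good to about 2 mm. A picture is of the moment at which its call begins: read the wrist's pose just before it. get_calibration takes no time and is no camera call; for the wrist camera it gives the pose at the moment of the call.
- robot.hand_in(): hands the job in, once; it reports no verdict.
The state is a dict: "time_s": time; "joints": joint angles; "joint_vel": joint speeds; "effort": joint torques, N m; "tcp_pos": TCP position; "tcp_rot": TCP orientation; "contact_force": force on the tool from outside, world axes, zero at the start; "wrist_torque": the same for the moment, N m; "opening": finger opening in m.
Only numpy, scipy, OpenCV 4.12 (cv2) and the standard library are available. Lean on these libraries where they do the work, as an engineer would, in place of code of your own. Each camera call takes 0.05 s, during which the arm holds its last target. There are 200 camera calls.

## Working session

There is one attempt and no reset: what is moved stays moved. The work goes in short steps, Python scripts to look and compute and a tool call to move; the robot and the scene stay as the last step left them, time stands still between calls to the robot, and variables do not carry over. Pictures are saved under pics/ and viewed, about 8 in all and at most 12, crops included, and the job is handed in when it is done.

Besides the shell and the picture viewer there is one more tool, called as name(argument=value, ...), one argument or row to a line, values as JSON. arm_command: Moves the arm, as the interface text tells. Scaled input: -1 to 1 covers 0.25 m each way for a shift and 2 rad each way for a turn. Its arguments: {"type":"object","properties":{"rows":{"type":"array","items":{"type":"object","properties":{"x":{"type":"number","minimum":-1,"maximum":1},"y":{"type":"number","minimum":-1,"maximum":1},"z":{"type":"number","minimum":-1,"maximum":1},"rx":{"type":"number","minimum":-1,"maximum":1},"ry":{"type":"number","minimum":-1,"maximum":1},"rz":{"type":"number","minimum":-1,"maximum":1}}}},"gripper":{"type":"number"},"grip_force":{"type":"number"}},"required":["rows"]}

```bash
mkdir -p pics; cat > h.py <<'E'
import numpy as np, cv2
from station import robot, eyes
from scipy.spatial.transform import Rotation as R
def ray(c,uv):
    uv=np.atleast_2d(uv).astype(float)
    n=cv2.undistortPoints(uv[:,None],np.array(c["mtx"],float),np.array([c["k1"],0,0,0.]))[:,0]
    # model: d = r*(1+k1 r^2): same as OpenCV
    T=np.array(c["world_from_camera"]); d=np.c_[n,np.ones(len(n))]@T[:3,:3].T
    return T[:3,3],d
def plane(c,uv,z):
    o,d=ray(c,uv); return o+d*((z-o[2])/d[:,2])[:,None]
E
python3 - <<'E'
from h import *
s=robot.observe(); print({k:np.round(v,3) for k,v in s.items()})
im=eyes.capture("top"); cv2.imwrite("pics/top0.png",im[:,:,::-1])
im2=eyes.capture("side"); cv2.imwrite("pics/side0.png",im2[:,:,::-1])
E
```

```text
{'time_s': np.float64(0.0), 'joints': array([ 1.085,  0.277, -0.028,  1.268,  0.   ,  1.467]), 'joint_vel': array([-0.001,  0.001, -0.001,  0.002,  0.001,  0.001]), 'effort': array([ 1.0000e-03, -4.4551e+01,  2.9520e+01,  1.6000e-02, -0.0000e+00,
       -0.0000e+00]), 'tcp_pos': array([0.233, 0.579, 0.23 ]), 'tcp_rot': array([-3.139, -0.   ,  2.759]), 'contact_force': array([ 0.188, -0.453, -0.266]), 'wrist_torque': array([ 0.023,  0.069, -0.013]), 'opening': np.float64(0.085)}
```

View pics/top0.png

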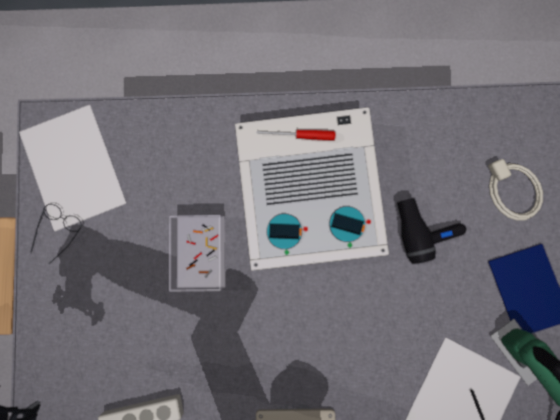

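View pics/side0.png

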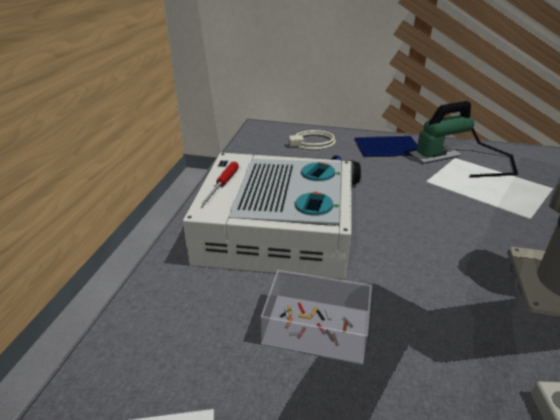

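Top view: the purifier is at (312,190), with teal locks at about (284,231) and (347,223). The tub is to its left, the dryer to its right and the screwdriver at the far end. Next I'll measure the locks.

```bash
python3 - <<'E'
from h import *
im=cv2.imread("pics/top0.png"); c=eyes.get_calibration("top"); print(np.round(c["world_from_camera"],3).tolist())
h=cv2.cvtColor(im,cv2.COLOR_BGR2HSV)
def comps(m,lo=3):
    n,l,s,ce=cv2.connectedComponentsWithStats(m.astype(np.uint8)); return [(ce[i],s[i,4],l==i) for i in range(1,n) if s[i,4]>=lo]
roi=np.zeros(h.shape[:2],bool); roi[195:262,250:385]=1
H,S,V=[h[...,i] for i in range(3)]
teal=roi&(H>80)&(H<105)&(S>120)&(V>60)
for ce,a,m in comps(teal,150):
    pts=cv2.convexHull(np.argwhere(m)[:,::-1].astype(np.int32)).reshape(-1,2)
    W=plane(c,pts,.144)[:,:2].astype(np.float32); e=cv2.fitEllipse(pts.astype(np.float32)); print("teal",a,e,plane(c,e[0],.144), cv2.minEnclosingCircle(W))
    hole=np.zeros_like(teal,np.uint8); cv2.fillConvexPoly(hole,pts,1)
    d=(hole>0)&~m&(V<90); p=np.argwhere(d)[:,::-1]; r=cv2.minAreaRect(cv2.convexHull(p.astype(np.int32)));print("slot",r)
    b=plane(c,cv2.boxPoints(r),.144)[:,:2]; print(b.round(3).tolist())
for n,m in (("red",((H<8)|(H>172))&(S>130)),("green",(H>40)&(H<78)&(S>90)),("orange",(H>8)&(H<25)&(S>110))):
    for ce,a,_ in comps(roi&m): print(n,ce.round(1),a,plane(c,ce,.137).round(4))
# shell corners
w=(S<40)&(V>150);w[:100]=0;w[275:]=0;w[:,:228]=0;w[:,395:]=0
b=max(comps(w),key=lambda t:t[1])[2]; r=cv2.minAreaRect(np.argwhere(b)[:,::-1].astype(np.int32)); print(plane(c,cv2.boxPoints(r),.13).round(3))
cr=cv2.resize(im[195:262,250:385],None,fx=5,fy=5,interpolation=cv2.INTER_CUBIC); cv2.imwrite("pics/crop0.png",cr)
E
```

```text
[[-0.023, -0.997, 0.069, 0.552], [-0.999, 0.025, 0.029, 0.005], [-0.03, -0.068, -0.997, 1.122], [0.0, 0.0, 0.0, 1.0]]
teal 532 ((346.65692138671875, 223.56309509277344), (33.69768142700195, 34.01650619506836), 144.47767639160156) [[ 0.57984911 -0.13272575  0.144     ]] ((0.5799583196640015, -0.13281705975532532), 0.040239639580249786)
slot ((347.3415832519531, 223.82879638671875), (29.119998931884766, 12.760000228881836), 16.260204315185547)
[[0.575, -0.097], [0.604, -0.107], [0.583, -0.171], [0.555, -0.162]]
teal 517 ((283.9422302246094, 230.86160278320312), (33.164512634277344, 34.16550827026367), 3.2326855659484863) [[0.56616301 0.01534222 0.144     ]] ((0.5660538673400879, 0.01585516147315502), 0.04067050293087959)
slot ((284.5, 231.0), (29.0, 12.0), 0.0)
[[0.552, 0.049], [0.581, 0.048], [0.579, -0.021], [0.551, -0.02]]
red [368.  221.2] 10 [[ 0.5844 -0.1841  0.137 ]]
red [305.2 228.5] 10 [[ 0.5707 -0.0353  0.137 ]]
green [349.5 244.3] 13 [[ 0.5309 -0.1386  0.137 ]]
green [286.2 251.8] 11 [[0.5165 0.0113 0.137 ]]
orange [362.5 228. ] 16 [[ 0.5687 -0.1706  0.137 ]]
orange [299.8 231.2] 15 [[ 0.5646 -0.0223  0.137 ]]
[[ 0.833  0.133  0.13 ]
 [ 0.862 -0.203  0.13 ]
 [ 0.505 -0.23   0.13 ]
 [ 0.473  0.097  0.13 ]]
```

View pics/crop0.png

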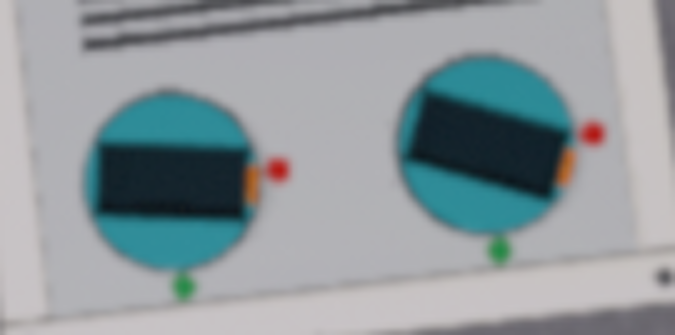

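arm_command(
  rows=[
    {"x":-0.07,"y":-0.053},
    {"x":-0.14,"y":-0.106},
    {"x":-0.21,"y":-0.16},
    {"x":-0.28,"y":-0.21},
    {"x":-0.35,"y":-0.265},
    {"x":-0.42,"y":-0.32},
    {"x":-0.49,"y":-0.37},
    {"x":-0.56,"y":-0.424},
    {"x":-0.63,"y":-0.48},
    {"x":-0.69,"y":-0.53},
  ],
  gripper=0.41,
  grip_force=20,
)

```text
schema error: expected keys x, y, z, rx, ry, rz
```

arm_command(
  rows=[
    {"x":-0.07,"y":-0.053},
    {"x":-0.14,"y":-0.106},
    {"x":-0.21,"y":-0.16},
    {"x":-0.28,"y":-0.21},
    {"x":-0.35,"y":-0.265},
    {"x":-0.42,"y":-0.32},
    {"x":-0.49,"y":-0.37},
    {"x":-0.56,"y":-0.424},
    {"x":-0.63,"y":-0.48},
    {"x":-0.69,"y":-0.53},
  ],
)

```text
schema error: expected keys x, y, z, rx, ry, rz
```

arm_command(
  rows=[
    {"x":-0.08,"y":-0.06,"rz":-0.02},
    {"x":-0.16,"y":-0.12,"rz":-0.04},
    {"x":-0.24,"y":-0.18,"rz":-0.06},
    {"x":-0.32,"y":-0.24,"rz":-0.08},
    {"x":-0.4,"y":-0.3,"rz":-0.1},
    {"x":-0.48,"y":-0.36,"rz":-0.12},
    {"x":-0.56,"y":-0.42,"rz":-0.14},
    {"x":-0.64,"y":-0.48,"rz":-0.16},
    {"x":-0.69,"y":-0.53,"rz":-0.18},
    {"x":-0.69,"y":-0.53,"rz":-0.18},
  ],
)

```text
schema error: expected keys x, y, z, rx, ry, rz
```

```bash
python3 - <<'E'
from h import *
s=robot.observe(); print({k:np.round(v,4) for k,v in s.items() if k!='effort'})
cv2.imwrite("pics/w1.png",eyes.capture("wrist")[:,:,::-1])
c=eyes.get_calibration("wrist"); np.save("w1.npy",c,allow_pickle=True); print(np.round(c["world_from_camera"],3).tolist())
E
```

```text
{'time_s': np.float64(0.1), 'joints': array([ 1.0846,  0.2771, -0.0277,  1.268 , -0.    ,  1.4674]), 'joint_vel': array([-0.0004, -0.0023,  0.0041, -0.0001,  0.0012,  0.0003]), 'tcp_pos': array([0.2331, 0.5791, 0.2302]), 'tcp_rot': array([-3.1395e+00, -2.0000e-04,  2.7588e+00]), 'contact_force': array([-0.2882, -0.3882,  1.1712]), 'wrist_torque': array([ 0.0573, -0.0408, -0.007 ]), 'opening': np.float64(0.0851)}
[[0.374, 0.878, 0.298, 0.157], [0.927, -0.353, -0.123, 0.61], [-0.003, 0.323, -0.946, 0.372], [0.0, 0.0, 0.0, 1.0]]
```

View pics/w1.png

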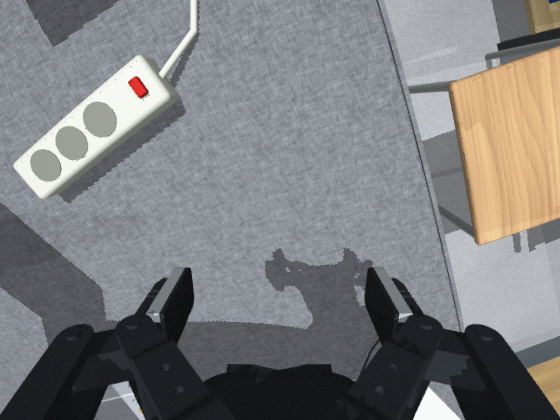

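The commands were refused because every key must be given. The wrist picture shows only the open fingers and the table, because the arm has not moved. I'll resend with all six keys.

arm_command(
  rows=[
    {"x":-0.07,"y":-0.053,"z":0,"rx":0,"ry":0,"rz":0},
    {"x":-0.14,"y":-0.106,"z":0,"rx":0,"ry":0,"rz":0},
    {"x":-0.21,"y":-0.16,"z":0,"rx":0,"ry":0,"rz":0},
    {"x":-0.28,"y":-0.21,"z":0,"rx":0,"ry":0,"rz":0},
    {"x":-0.35,"y":-0.265,"z":0,"rx":0,"ry":0,"rz":0},
    {"x":-0.42,"y":-0.32,"z":0,"rx":0,"ry":0,"rz":0},
    {"x":-0.49,"y":-0.37,"z":0,"rx":0,"ry":0,"rz":0},
    {"x":-0.56,"y":-0.424,"z":0,"rx":0,"ry":0,"rz":0},
    {"x":-0.63,"y":-0.48,"z":0,"rx":0,"ry":0,"rz":0},
    {"x":-0.69,"y":-0.53,"z":0,"rx":0,"ry":0,"rz":0},
  ],
  gripper=0.41,
  grip_force=20,
)

```text
time_s: 1.15
tcp_pos: [0.3442, 0.3913, 0.231]
tcp_rot: [-3.141, -0.0, 2.758]
contact_force: [-0.0, -0.6, 0.5]
opening: 0.0351
```

arm_command(
  rows=[
    {"x":-0.07,"y":-0.053,"z":0,"rx":0,"ry":0,"rz":0},
    {"x":-0.14,"y":-0.106,"z":0,"rx":0,"ry":0,"rz":0},
    {"x":-0.21,"y":-0.16,"z":0,"rx":0,"ry":0,"rz":0},
    {"x":-0.28,"y":-0.21,"z":0,"rx":0,"ry":0,"rz":0},
    {"x":-0.35,"y":-0.265,"z":0,"rx":0,"ry":0,"rz":0},
    {"x":-0.42,"y":-0.32,"z":0,"rx":0,"ry":0,"rz":0},
    {"x":-0.49,"y":-0.37,"z":0,"rx":0,"ry":0,"rz":0},
    {"x":-0.56,"y":-0.424,"z":0,"rx":0,"ry":0,"rz":0},
    {"x":-0.63,"y":-0.48,"z":0,"rx":0,"ry":0,"rz":0},
    {"x":-0.69,"y":-0.53,"z":0,"rx":0,"ry":0,"rz":0},
  ],
)

```text
time_s: 2.15
tcp_pos: [0.4547, 0.204, 0.231]
tcp_rot: [-3.141, -0.0, 2.758]
contact_force: [0.9, 0.1, 0.2]
opening: 0.0349
```

arm_command(
  rows=[
    {"x":-0.08,"y":-0.06,"z":0,"rx":0,"ry":0,"rz":-0.02},
    {"x":-0.16,"y":-0.12,"z":0,"rx":0,"ry":0,"rz":-0.04},
    {"x":-0.24,"y":-0.18,"z":0,"rx":0,"ry":0,"rz":-0.06},
    {"x":-0.32,"y":-0.24,"z":0,"rx":0,"ry":0,"rz":-0.08},
    {"x":-0.4,"y":-0.3,"z":0,"rx":0,"ry":0,"rz":-0.1},
    {"x":-0.48,"y":-0.36,"z":0,"rx":0,"ry":0,"rz":-0.12},
    {"x":-0.56,"y":-0.42,"z":0,"rx":0,"ry":0,"rz":-0.14},
    {"x":-0.64,"y":-0.48,"z":0,"rx":0,"ry":0,"rz":-0.16},
    {"x":-0.69,"y":-0.53,"z":0,"rx":0,"ry":0,"rz":-0.18},
    {"x":-0.69,"y":-0.53,"z":0,"rx":0,"ry":0,"rz":-0.18},
  ],
)

```text
time_s: 3.15
tcp_pos: [0.5657, 0.0159, 0.2309]
tcp_rot: [-3.141, -0.0, 3.116]
contact_force: [0.3, -0.5, 0.1]
opening: 0.0349
```

```bash
python3 - <<'E'
from h import *
s=robot.observe(); print({k:np.round(v,4) for k,v in s.items() if k!='effort'})
cv2.imwrite("pics/w2.png",eyes.capture("wrist")[:,:,::-1])
c=eyes.get_calibration("wrist"); np.save("w2.npy",c,allow_pickle=True); print(np.round(c["world_from_camera"],3).tolist())
E
```

```text
{'time_s': np.float64(3.15), 'joints': array([-8.5800e-02,  1.7260e-01, -1.5810e-01,  1.2403e+00, -5.0000e-04,
       -6.0500e-02]), 'joint_vel': array([ 0.0318, -0.0169, -0.0213,  0.0188,  0.0244,  0.047 ]), 'tcp_pos': array([0.5657, 0.0159, 0.2309]), 'tcp_rot': array([-3.1411e+00, -2.0000e-04,  3.1163e+00]), 'contact_force': array([ 0.3412, -0.4819,  0.113 ]), 'wrist_torque': array([ 0.0316,  0.018 , -0.0135]), 'opening': np.float64(0.0349)}
[[0.025, 0.947, 0.322, 0.483], [1.0, -0.024, -0.008, 0.018], [-0.0, 0.322, -0.947, 0.373], [0.0, 0.0, 0.0, 1.0]]
```

View pics/w2.png

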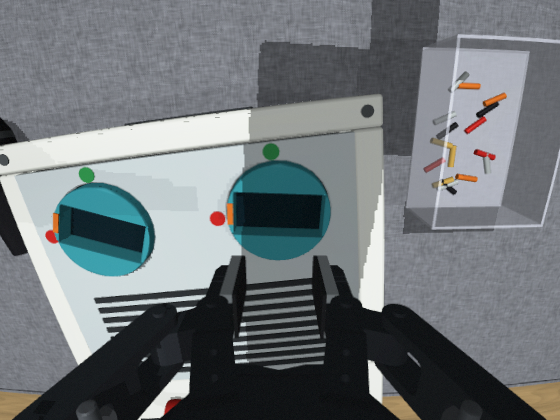

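Wrist view: the left lock is at about (279,210) with its slot level and its pointer at (230,213). The right lock is at about (107,229). The fingers look thinner than the slot at this opening. Now I'll refine the centres.

```bash
cat > m.py <<'E'
from h import *
def meas(im,c,zs,boxes):
    h=cv2.cvtColor(im,cv2.COLOR_BGR2HSV);H,S,V=[h[...,i] for i in range(3)]
    for (x0,y0,x1,y1),z in zip(boxes,zs):
        roi=np.zeros(H.shape,bool);roi[y0:y1,x0:x1]=1
        n,l,s,ce=cv2.connectedComponentsWithStats((roi&(H>80)&(H<105)&(S>110)&(V>50)).astype(np.uint8))
        m=l==1+np.argmax(s[1:,4]); p=cv2.convexHull(np.argwhere(m)[:,::-1].astype(np.int32)).reshape(-1,2)
        W=plane(c,p,z)[:,:2]; f=cv2.fitEllipse(W.astype(np.float32)*1000); C=np.array(f[0])/1000
        o=roi&(H>6)&(H<25)&(S>130)&(V>100); q=np.argwhere(o)[:,::-1].mean(0); P=plane(c,q,z)[0,:2]
        a=np.degrees(np.arctan2(*(P-C)[::-1])); print("centre",C.round(4),"axes",np.round(f[1],1),"pointer deg",a.round(1),"n",o.sum())
        for nm,k in (("red",((H<5)|(H>172))&(S>150)),("green",(H>45)&(H<78)&(S>100))):
            q=np.argwhere(roi&k)[:,::-1]
            if len(q)>4: P=plane(c,q.mean(0),z-.008)[0,:2]; print(nm,np.degrees(np.arctan2(*(P-C)[::-1])).round(1))
E
python3 - <<'E'
from m import *
c=np.load("w2.npy",allow_pickle=True).item()
meas(cv2.imread("pics/w2.png"),c,[.145,.145],[(206,140,345,265),(40,160,165,290)])
E
```

```text
centre [0.5645 0.0158] axes [81.8 83.3] pointer deg -90.9 n 115
red -82.7
green -174.4
centre [ 0.5775 -0.1297] axes [82.2 86.8] pointer deg -102.8 n 104
red -82.6
green -169.2
```

arm_command(
  rows=[
    {"x":0,"y":0,"z":0.06,"rx":0,"ry":0,"rz":0},
    {"x":0,"y":0,"z":0.12,"rx":0,"ry":0,"rz":0},
    {"x":0,"y":0,"z":0.18,"rx":0,"ry":0,"rz":0},
    {"x":0,"y":0,"z":0.24,"rx":0,"ry":0,"rz":0},
    {"x":0,"y":0,"z":0.28,"rx":0,"ry":0,"rz":0},
    {"x":0,"y":0,"z":0.32,"rx":0,"ry":0,"rz":0},
    {"x":0,"y":0,"z":0.34,"rx":0,"ry":0,"rz":0},
    {"x":0,"y":0,"z":0.36,"rx":0,"ry":0,"rz":0},
    {"x":0,"y":0,"z":0.38,"rx":0,"ry":0,"rz":0},
    {"x":0,"y":0,"z":0.38,"rx":0,"ry":0,"rz":0},
  ],
)

```text
time_s: 4.2
tcp_pos: [0.5647, 0.0178, 0.1358]
tcp_rot: [3.142, -0.001, 3.119]
contact_force: [-0.1, -0.3, 0.2]
opening: 0.035
```

arm_command(
  rows=[
    {"x":0,"y":0,"z":0.005,"rx":0,"ry":0,"rz":0},
    {"x":0,"y":0,"z":0.01,"rx":0,"ry":0,"rz":0},
    {"x":0,"y":0,"z":0.015,"rx":0,"ry":0,"rz":0},
    {"x":0,"y":0,"z":0.02,"rx":0,"ry":0,"rz":0},
    {"x":0,"y":0,"z":0.025,"rx":0,"ry":0,"rz":0},
    {"x":0,"y":0,"z":0.03,"rx":0,"ry":0,"rz":0},
    {"x":0,"y":0,"z":0.035,"rx":0,"ry":0,"rz":0},
    {"x":0,"y":0,"z":0.04,"rx":0,"ry":0,"rz":0},
    {"x":0,"y":0,"z":0.04,"rx":0,"ry":0,"rz":0},
    {"x":0,"y":0,"z":0.04,"rx":0,"ry":0,"rz":0},
  ],
)

```text
time_s: 5.2
tcp_pos: [0.5651, 0.0177, 0.1266]
tcp_rot: [-3.141, 0.0, 3.119]
contact_force: [-0.7, -0.0, 3.0]
opening: 0.035
```

arm_command(
  rows=[
    {"x":0,"y":-0.008,"z":0.004,"rx":0,"ry":0,"rz":0},
    {"x":0,"y":-0.008,"z":0.008,"rx":0,"ry":0,"rz":0},
    {"x":0,"y":-0.008,"z":0.012,"rx":0,"ry":0,"rz":0},
    {"x":0,"y":-0.008,"z":0.016,"rx":0,"ry":0,"rz":0},
    {"x":0,"y":-0.008,"z":0.02,"rx":0,"ry":0,"rz":0},
    {"x":0,"y":-0.008,"z":0.024,"rx":0,"ry":0,"rz":0},
    {"x":0,"y":-0.008,"z":0.028,"rx":0,"ry":0,"rz":0},
    {"x":0,"y":-0.008,"z":0.032,"rx":0,"ry":0,"rz":0},
    {"x":0,"y":-0.008,"z":0.032,"rx":0,"ry":0,"rz":0},
    {"x":0,"y":-0.008,"z":0.032,"rx":0,"ry":0,"rz":0},
  ],
)

```text
time_s: 6.2
tcp_pos: [0.5655, 0.0161, 0.1209]
tcp_rot: [3.141, 0.002, 3.119]
contact_force: [-4.8, 2.7, 16.8]
opening: 0.0349
```

arm_command(
  rows=[
    {"x":0,"y":0,"z":0.006,"rx":0,"ry":0,"rz":0.04},
    {"x":0,"y":0,"z":0.006,"rx":0,"ry":0,"rz":0.08},
    {"x":0,"y":0,"z":0.006,"rx":0,"ry":0,"rz":0.12},
    {"x":0,"y":0,"z":0.006,"rx":0,"ry":0,"rz":0.16},
    {"x":0,"y":0,"z":0.006,"rx":0,"ry":0,"rz":0.2},
    {"x":0,"y":0,"z":0.006,"rx":0,"ry":0,"rz":0.24},
    {"x":0,"y":0,"z":0.006,"rx":0,"ry":0,"rz":0.28},
    {"x":0,"y":0,"z":0.006,"rx":0,"ry":0,"rz":0.32},
    {"x":0,"y":0,"z":0.006,"rx":0,"ry":0,"rz":0.36},
    {"x":0,"y":0,"z":0.006,"rx":0,"ry":0,"rz":0.4},
  ],
)

```text
time_s: 7.2
tcp_pos: [0.5664, 0.0164, 0.1209]
tcp_rot: [3.138, 0.002, 2.316]
contact_force: [-7.1, 3.4, 21.7]
opening: 0.0352
```

```bash
python3 - <<'E'
from h import *
s=robot.observe(); print({k:np.round(v,4) for k,v in s.items() if k!='effort'})
E
```

```text
{'time_s': np.float64(7.2), 'joints': array([-0.0859,  0.2533, -0.302 ,  1.0117,  0.0016,  0.7393]), 'joint_vel': array([ 7.000e-04,  9.000e-04,  1.400e-03, -4.000e-04, -3.000e-04,
        7.912e-01]), 'tcp_pos': array([0.5664, 0.0164, 0.1209]), 'tcp_rot': array([3.1379e+00, 1.6000e-03, 2.3164e+00]), 'contact_force': array([-7.1445,  3.3867, 21.6622]), 'wrist_torque': array([0.6837, 1.3923, 0.0609]), 'opening': np.float64(0.0352)}
```

arm_command(
  rows=[
    {"x":0,"y":0,"z":0.002,"rx":0,"ry":0,"rz":0.05},
    {"x":0,"y":0,"z":0.002,"rx":0,"ry":0,"rz":0.1},
    {"x":0,"y":0,"z":0.002,"rx":0,"ry":0,"rz":0.15},
    {"x":0,"y":0,"z":0.002,"rx":0,"ry":0,"rz":0.2},
    {"x":0,"y":0,"z":0.002,"rx":0,"ry":0,"rz":0.25},
    {"x":0,"y":0,"z":0.002,"rx":0,"ry":0,"rz":0.3},
    {"x":0,"y":0,"z":0.002,"rx":0,"ry":0,"rz":0.34},
    {"x":0,"y":0,"z":0.002,"rx":0,"ry":0,"rz":0.38},
    {"x":0,"y":0,"z":0.002,"rx":0,"ry":0,"rz":0.42},
    {"x":0,"y":0,"z":0.002,"rx":0,"ry":0,"rz":0.42},
  ],
)

```text
time_s: 8.2
tcp_pos: [0.5686, 0.0142, 0.1209]
tcp_rot: [3.133, 0.003, 1.477]
contact_force: [-3.1, -1.5, 19.6]
opening: 0.035
```

```bash
python3 - <<'E'
from h import *
s=robot.observe(); print({k:np.round(v,4) for k,v in s.items() if k!='effort'})
E
```

```text
{'time_s': np.float64(8.2), 'joints': array([-0.0871,  0.2542, -0.3009,  1.0076, -0.0029,  1.5774]), 'joint_vel': array([-0.0004,  0.0007, -0.0006,  0.0006,  0.0029, -0.0368]), 'tcp_pos': array([0.5686, 0.0142, 0.1209]), 'tcp_rot': array([3.1334e+00, 2.8000e-03, 1.4770e+00]), 'contact_force': array([-3.0723, -1.4699, 19.6001]), 'wrist_torque': array([-0.3109,  0.8285,  0.0083]), 'opening': np.float64(0.035)}
```

arm_command(
  rows=[
    {"x":0,"y":0,"z":0.002,"rx":0,"ry":0,"rz":0.02},
    {"x":0,"y":0,"z":0.002,"rx":0,"ry":0,"rz":0.04},
    {"x":0,"y":0,"z":0.002,"rx":0,"ry":0,"rz":0.06},
    {"x":0,"y":0,"z":0.002,"rx":0,"ry":0,"rz":0.08},
    {"x":0,"y":0,"z":0.002,"rx":0,"ry":0,"rz":0.1},
    {"x":0,"y":0,"z":0.002,"rx":0,"ry":0,"rz":0.11},
    {"x":0,"y":0,"z":0.002,"rx":0,"ry":0,"rz":0.11},
    {"x":0,"y":0,"z":0.002,"rx":0,"ry":0,"rz":0.11},
    {"x":0,"y":0,"z":0.002,"rx":0,"ry":0,"rz":0.11},
    {"x":0,"y":0,"z":0.002,"rx":0,"ry":0,"rz":0.11},
  ],
)

```text
time_s: 9.2
tcp_pos: [0.5703, 0.0156, 0.1209]
tcp_rot: [3.13, -0.002, 1.265]
contact_force: [-0.5, -0.1, 19.3]
opening: 0.0349
```

```bash
python3 - <<'E'
from h import *
s=robot.observe(); print({k:np.round(v,4) for k,v in s.items() if k!='effort'})
cv2.imwrite("pics/w3.png",eyes.capture("wrist")[:,:,::-1])
E
```

```text
{'time_s': np.float64(9.2), 'joints': array([-8.6000e-02,  2.5480e-01, -3.0000e-01,  1.0047e+00, -1.0000e-04,
        1.7910e+00]), 'joint_vel': array([-0.001 , -0.0003,  0.0007, -0.0013, -0.0002,  0.0003]), 'tcp_pos': array([0.5703, 0.0156, 0.1209]), 'tcp_rot': array([ 3.1305e+00, -2.4000e-03,  1.2646e+00]), 'contact_force': array([-0.4699, -0.056 , 19.2977]), 'wrist_torque': array([0.2245, 0.2701, 1.5904]), 'opening': np.float64(0.0349)}
```

View pics/w3.png

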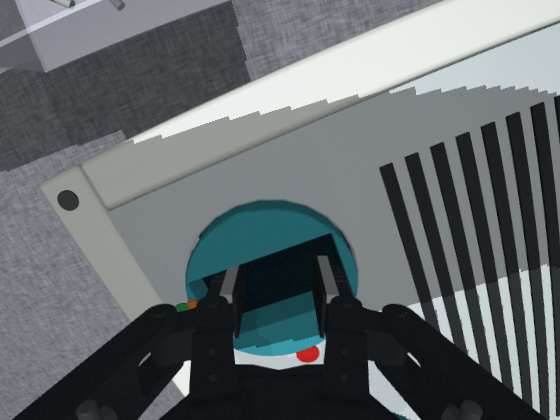

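The wrist view shows the left lock's pointer (192,305) beside the green dot (182,307). The torque has risen to 1.6 N m, so it is against its stop. I'll back the fingers off inside the slot and lift.

arm_command(
  rows=[
    {"x":0,"y":0,"z":0,"rx":0,"ry":0,"rz":-0.05},
    {"x":0,"y":0,"z":0,"rx":0,"ry":0,"rz":-0.1},
    {"x":0,"y":0,"z":0,"rx":0,"ry":0,"rz":-0.15},
    {"x":0,"y":0,"z":-0.02,"rx":0,"ry":0,"rz":-0.17},
    {"x":0,"y":0,"z":-0.05,"rx":0,"ry":0,"rz":-0.17},
    {"x":0,"y":0,"z":-0.1,"rx":0,"ry":0,"rz":-0.17},
    {"x":0,"y":0,"z":-0.18,"rx":0,"ry":0,"rz":-0.17},
    {"x":0,"y":0,"z":-0.26,"rx":0,"ry":0,"rz":-0.17},
    {"x":0,"y":0,"z":-0.34,"rx":0,"ry":0,"rz":-0.17},
    {"x":0,"y":0,"z":-0.4,"rx":0,"ry":0,"rz":-0.17},
  ],
)

```text
time_s: 10.25
tcp_pos: [0.565, 0.0156, 0.2172]
tcp_rot: [3.141, 0.0, 1.598]
contact_force: [0.4, 0.4, 0.1]
opening: 0.0353
```

```bash
python3 - <<'E'
from h import *
s=robot.observe(); p=s["tcp_pos"];y=s["tcp_rot"][2];print(p,s["tcp_rot"],s["joints"][5])
t=np.array([.5793,-.133,p[2]]); yt=np.radians(-106+270)
M=R.from_euler("xyz",s["tcp_rot"]).as_matrix(); print("shift",M.T@(t-p)/.25,"rz",-(yt-y)/2)
E
```

```text
[0.56495442 0.01557999 0.2171655 ] [3.14128016e+00 1.52599887e-04 1.59777703e+00] 1.457071950998349
shift [-5.95651675e-01  4.13281698e-02  1.03811229e-04] rz -0.632281473195381
```

arm_command(
  rows=[
    {"x":-0.066,"y":0.005,"z":0,"rx":0,"ry":0,"rz":-0.07},
    {"x":-0.132,"y":0.01,"z":0,"rx":0,"ry":0,"rz":-0.14},
    {"x":-0.2,"y":0.014,"z":0,"rx":0,"ry":0,"rz":-0.21},
    {"x":-0.265,"y":0.018,"z":0,"rx":0,"ry":0,"rz":-0.28},
    {"x":-0.33,"y":0.023,"z":0,"rx":0,"ry":0,"rz":-0.35},
    {"x":-0.4,"y":0.028,"z":0,"rx":0,"ry":0,"rz":-0.42},
    {"x":-0.465,"y":0.032,"z":0,"rx":0,"ry":0,"rz":-0.49},
    {"x":-0.53,"y":0.037,"z":0,"rx":0,"ry":0,"rz":-0.56},
    {"x":-0.596,"y":0.041,"z":0,"rx":0,"ry":0,"rz":-0.632},
    {"x":-0.596,"y":0.041,"z":0,"rx":0,"ry":0,"rz":-0.632},
  ],
)

```text
time_s: 11.25
tcp_pos: [0.5792, -0.1346, 0.2156]
tcp_rot: [-3.141, -0.001, 2.86]
contact_force: [-0.5, -0.1, 0.2]
opening: 0.035
```

```bash
python3 - <<'E'
from m import *
s=robot.observe(); print(s["tcp_pos"],s["tcp_rot"])
c=eyes.get_calibration("wrist");im=eyes.capture("wrist")[:,:,::-1].copy();cv2.imwrite("pics/w4.png",im)
np.save("w4.npy",c,allow_pickle=True)
E
```

```text
[ 0.57921474 -0.13457213  0.21563728] [-3.14103164e+00 -5.30013117e-04  2.85992904e+00]
```

View pics/w4.png

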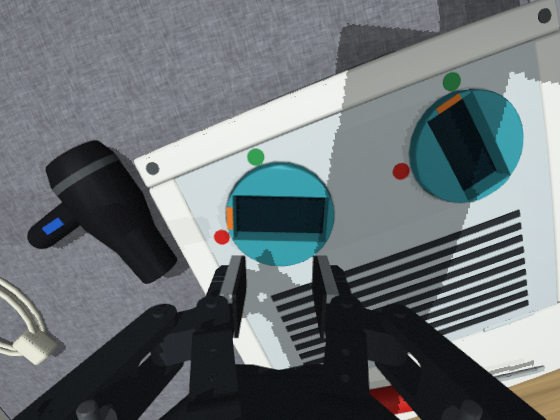

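The left lock's pointer (447,104) now points at its green dot (452,81). The right slot at (280,214) is lined up with the fingers. Now the numbers.

```bash
python3 - <<'E'
from m import *
c=np.load("w4.npy",allow_pickle=True).item()
meas(cv2.imread("pics/w4.png"),c,[.138,.138],[(212,145,345,270),(385,65,530,210)])
E
```

```text
centre [ 0.5795 -0.1345] axes [82.5 84.6] pointer deg -105.6 n 127
red -83.1
green -174.2
centre [0.566  0.0121] axes [82.9 87.2] pointer deg -164.2 n 167
red -83.0
green -178.0
```

arm_command(
  rows=[
    {"x":0,"y":0,"z":0.06,"rx":0,"ry":0,"rz":0},
    {"x":0,"y":0,"z":0.12,"rx":0,"ry":0,"rz":0},
    {"x":0,"y":0,"z":0.18,"rx":0,"ry":0,"rz":0},
    {"x":0,"y":0,"z":0.23,"rx":0,"ry":0,"rz":0},
    {"x":0,"y":0,"z":0.28,"rx":0,"ry":0,"rz":0},
    {"x":0,"y":0,"z":0.31,"rx":0,"ry":0,"rz":0},
    {"x":0,"y":0,"z":0.33,"rx":0,"ry":0,"rz":0},
    {"x":0,"y":0,"z":0.345,"rx":0,"ry":0,"rz":0},
    {"x":0,"y":0,"z":0.36,"rx":0,"ry":0,"rz":0},
    {"x":0,"y":0,"z":0.36,"rx":0,"ry":0,"rz":0},
  ],
)

```text
time_s: 12.3
tcp_pos: [0.5794, -0.133, 0.1256]
tcp_rot: [-3.142, -0.0, 2.863]
contact_force: [-0.3, 0.0, 0.0]
opening: 0.035
```

arm_command(
  rows=[
    {"x":0,"y":0,"z":0.004,"rx":0,"ry":0,"rz":0},
    {"x":0,"y":0,"z":0.008,"rx":0,"ry":0,"rz":0},
    {"x":0,"y":0,"z":0.012,"rx":0,"ry":0,"rz":0},
    {"x":0,"y":0,"z":0.016,"rx":0,"ry":0,"rz":0},
    {"x":0,"y":0,"z":0.02,"rx":0,"ry":0,"rz":0},
    {"x":0,"y":0,"z":0.024,"rx":0,"ry":0,"rz":0},
    {"x":0,"y":0,"z":0.028,"rx":0,"ry":0,"rz":0},
    {"x":0,"y":0,"z":0.03,"rx":0,"ry":0,"rz":0},
    {"x":0,"y":0,"z":0.03,"rx":0,"ry":0,"rz":0},
    {"x":0,"y":0,"z":0.03,"rx":0,"ry":0,"rz":0},
  ],
)

```text
time_s: 13.3
tcp_pos: [0.5796, -0.133, 0.121]
tcp_rot: [-3.141, 0.001, 2.863]
contact_force: [-4.5, 2.2, 13.4]
opening: 0.0349
```

arm_command(
  rows=[
    {"x":0,"y":0,"z":0.006,"rx":0,"ry":0,"rz":0.04},
    {"x":0,"y":0,"z":0.008,"rx":0,"ry":0,"rz":0.08},
    {"x":0,"y":0,"z":0.008,"rx":0,"ry":0,"rz":0.12},
    {"x":0,"y":0,"z":0.008,"rx":0,"ry":0,"rz":0.16},
    {"x":0,"y":0,"z":0.008,"rx":0,"ry":0,"rz":0.2},
    {"x":0,"y":0,"z":0.008,"rx":0,"ry":0,"rz":0.24},
    {"x":0,"y":0,"z":0.008,"rx":0,"ry":0,"rz":0.28},
    {"x":0,"y":0,"z":0.008,"rx":0,"ry":0,"rz":0.32},
    {"x":0,"y":0,"z":0.008,"rx":0,"ry":0,"rz":0.36},
    {"x":0,"y":0,"z":0.008,"rx":0,"ry":0,"rz":0.4},
  ],
)

```text
time_s: 14.3
tcp_pos: [0.5806, -0.1331, 0.1209]
tcp_rot: [3.139, 0.002, 2.06]
contact_force: [-6.1, 3.9, 21.0]
opening: 0.035
```

arm_command(
  rows=[
    {"x":0,"y":0,"z":0,"rx":0,"ry":0,"rz":0.04},
    {"x":0,"y":0,"z":0,"rx":0,"ry":0,"rz":0.08},
    {"x":0,"y":0,"z":0,"rx":0,"ry":0,"rz":0.12},
    {"x":0,"y":0,"z":0,"rx":0,"ry":0,"rz":0.16},
    {"x":0,"y":0,"z":0,"rx":0,"ry":0,"rz":0.2},
    {"x":0,"y":0,"z":0,"rx":0,"ry":0,"rz":0.24},
    {"x":0,"y":0,"z":0,"rx":0,"ry":0,"rz":0.28},
    {"x":0,"y":0,"z":0,"rx":0,"ry":0,"rz":0.32},
    {"x":0,"y":0,"z":0,"rx":0,"ry":0,"rz":0.36},
    {"x":0,"y":0,"z":0,"rx":0,"ry":0,"rz":0.39},
  ],
)

```text
time_s: 15.3
tcp_pos: [0.5837, -0.1339, 0.121]
tcp_rot: [3.132, -0.001, 1.283]
contact_force: [2.5, 1.7, 14.6]
opening: 0.0348
```

```bash
python3 - <<'E'
from h import *
s=robot.observe(); print({k:np.round(v,4) for k,v in s.items() if k!='effort'})
E
```

```text
{'time_s': np.float64(15.3), 'joints': array([-3.3390e-01,  3.0220e-01, -2.3550e-01,  1.0233e+00,  1.2000e-03,
        1.5249e+00]), 'joint_vel': array([ 0.0067,  0.0015,  0.0048, -0.0052, -0.0073,  0.5549]), 'tcp_pos': array([ 0.5837, -0.1339,  0.121 ]), 'tcp_rot': array([ 3.1318e+00, -7.0000e-04,  1.2827e+00]), 'contact_force': array([ 2.4979,  1.7225, 14.6156]), 'wrist_torque': array([ 0.3515, -0.0996,  1.1471]), 'opening': np.float64(0.0348)}
```

arm_command(
  rows=[
    {"x":0,"y":0,"z":0,"rx":0,"ry":0,"rz":0.02},
    {"x":0,"y":0,"z":0,"rx":0,"ry":0,"rz":0.02},
    {"x":0,"y":0,"z":0,"rx":0,"ry":0,"rz":-0.05},
    {"x":0,"y":0,"z":0,"rx":0,"ry":0,"rz":-0.1},
    {"x":0,"y":0,"z":-0.02,"rx":0,"ry":0,"rz":-0.15},
    {"x":0,"y":0,"z":-0.05,"rx":0,"ry":0,"rz":-0.15},
    {"x":0,"y":0,"z":-0.1,"rx":0,"ry":0,"rz":-0.15},
    {"x":0,"y":0,"z":-0.2,"rx":0,"ry":0,"rz":-0.15},
    {"x":0,"y":0,"z":-0.3,"rx":0,"ry":0,"rz":-0.15},
    {"x":0,"y":0,"z":-0.4,"rx":0,"ry":0,"rz":-0.15},
  ],
)

```text
time_s: 16.3
tcp_pos: [0.579, -0.1329, 0.2174]
tcp_rot: [-3.141, -0.0, 1.581]
contact_force: [0.1, 0.4, -0.7]
opening: 0.0352
```

arm_command(
  rows=[
    {"x":0,"y":-0.08,"z":-0.03,"rx":0,"ry":0,"rz":0},
    {"x":0,"y":-0.16,"z":-0.06,"rx":0,"ry":0,"rz":0},
    {"x":0,"y":-0.24,"z":-0.09,"rx":0,"ry":0,"rz":0},
    {"x":0,"y":-0.32,"z":-0.12,"rx":0,"ry":0,"rz":0},
    {"x":0,"y":-0.4,"z":-0.15,"rx":0,"ry":0,"rz":0},
    {"x":0,"y":-0.48,"z":-0.18,"rx":0,"ry":0,"rz":0},
    {"x":0,"y":-0.56,"z":-0.2,"rx":0,"ry":0,"rz":0},
    {"x":0,"y":-0.64,"z":-0.2,"rx":0,"ry":0,"rz":0},
    {"x":0,"y":-0.68,"z":-0.2,"rx":0,"ry":0,"rz":0},
    {"x":0,"y":-0.68,"z":-0.2,"rx":0,"ry":0,"rz":0},
  ],
)

```text
time_s: 17.3
tcp_pos: [0.4084, -0.1348, 0.2665]
tcp_rot: [3.141, 0.0, 1.581]
contact_force: [0.6, -0.1, -0.4]
opening: 0.0352
```

```bash
python3 - <<'E'
from h import *
im=eyes.capture("top")[:,:,::-1].copy();cv2.imwrite("pics/top5.png",im)
a=cv2.resize(im[100:300,160:470],(775,500),interpolation=cv2.INTER_CUBIC);cv2.imwrite("pics/crop5.png",a)
c=eyes.get_calibration("top");h=cv2.cvtColor(im,cv2.COLOR_BGR2HSV);H,S,V=[h[...,i] for i in range(3)]
for (x0,y0,x1,y1),C in (((325,203,366,246),(.5795,-.133)),((264,211,305,254),(.5655,.0156))):
    roi=np.zeros(H.shape,bool);roi[y0:y1,x0:x1]=1
    d=roi&(V<70); n,l,s,ce=cv2.connectedComponentsWithStats(d.astype(np.uint8)); m=l==1+np.argmax(s[1:,4])
    q=np.argwhere(m)[:,::-1]; W=plane(c,q,.138)[:,:2]; u=np.linalg.svd(W-W.mean(0))[2][0]
    o=np.argwhere(roi&(H>8)&(H<25)&(S>110))[:,::-1]
    print(len(q),"slot deg",np.degrees(np.arctan2(u[1],u[0])).round(1),"pointer",[np.degrees(np.arctan2(*(plane(c,o.mean(0),.138)[0,:2]-C)[::-1])).round(1) if len(o) else None])
# bystander drift: image difference
b=cv2.imread("pics/top0.png")
for nm,(x0,y0,x1,y1) in dict(driver=(255,122,340,145),dryer=(392,192,470,268),tub=(165,208,230,296)).items():
    p=cv2.phaseCorrelate(cv2.cvtColor(b[y0:y1,x0:x1],6).astype(np.float32),cv2.cvtColor(im[y0:y1,x0:x1],6).astype(np.float32));print(nm,p)
E
```

```text
438 slot deg -164.3 pointer [np.float64(-163.6)]
385 slot deg -158.7 pointer [np.float64(-159.8)]
driver ((0.0036824869613241162, 0.013793998018991616), 1.0025892690376)
dryer ((-0.022386738077408097, 0.023629991101444148), 0.9405400694906711)
tub ((-0.038068125554161725, 0.0651804887839944), 0.8793057693375481)
```

View pics/crop5.png

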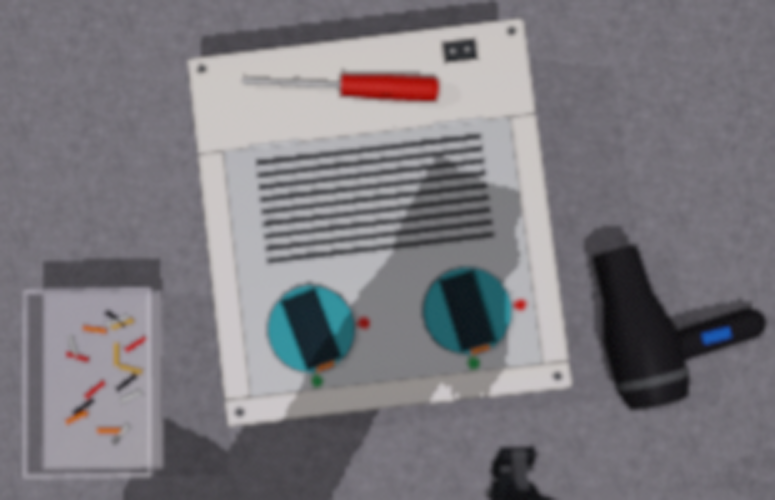

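The final top view shows both locks short of the green dot: left at about 1.30 rad, right at about 1.38. I was still pressing on the slot floor when I backed off, and that dragged the locks back. The bystanders have not moved. I'll redo both with the fingertips about 4 mm above the floor.

arm_command(
  rows=[
    {"x":0,"y":0.08,"z":0,"rx":0,"ry":0,"rz":-0.02},
    {"x":0,"y":0.16,"z":0,"rx":0,"ry":0,"rz":-0.04},
    {"x":0,"y":0.24,"z":0.03,"rx":0,"ry":0,"rz":-0.06},
    {"x":0,"y":0.32,"z":0.06,"rx":0,"ry":0,"rz":-0.08},
    {"x":0,"y":0.4,"z":0.09,"rx":0,"ry":0,"rz":-0.1},
    {"x":0,"y":0.48,"z":0.12,"rx":0,"ry":0,"rz":-0.13},
    {"x":0,"y":0.56,"z":0.15,"rx":0,"ry":0,"rz":-0.13},
    {"x":0,"y":0.64,"z":0.18,"rx":0,"ry":0,"rz":-0.13},
    {"x":0,"y":0.684,"z":0.2,"rx":0,"ry":0,"rz":-0.13},
    {"x":0,"y":0.684,"z":0.2,"rx":0,"ry":0,"rz":-0.13},
  ],
)

```text
time_s: 18.35
tcp_pos: [0.5815, -0.1327, 0.2148]
tcp_rot: [-3.14, -0.001, 1.843]
contact_force: [-0.9, -0.2, -0.3]
opening: 0.0349
```

arm_command(
  rows=[
    {"x":0,"y":0,"z":0.06,"rx":0,"ry":0,"rz":0},
    {"x":0,"y":0,"z":0.12,"rx":0,"ry":0,"rz":0},
    {"x":0,"y":0,"z":0.18,"rx":0,"ry":0,"rz":0},
    {"x":0,"y":0,"z":0.23,"rx":0,"ry":0,"rz":0},
    {"x":0,"y":0,"z":0.28,"rx":0,"ry":0,"rz":0},
    {"x":0,"y":0,"z":0.31,"rx":0,"ry":0,"rz":0},
    {"x":0,"y":0,"z":0.33,"rx":0,"ry":0,"rz":0},
    {"x":0,"y":0,"z":0.35,"rx":0,"ry":0,"rz":0},
    {"x":0,"y":0,"z":0.365,"rx":0,"ry":0,"rz":0},
    {"x":0,"y":0,"z":0.365,"rx":0,"ry":0,"rz":0},
  ],
)

```text
time_s: 19.35
tcp_pos: [0.5803, -0.1329, 0.1248]
tcp_rot: [-3.141, -0.0, 1.843]
contact_force: [0.0, -0.5, 0.5]
opening: 0.0351
```

Now I'll turn to the stop without pressing on the floor.

arm_command(
  rows=[
    {"x":0,"y":0,"z":0,"rx":0,"ry":0,"rz":0.04},
    {"x":0,"y":0,"z":0,"rx":0,"ry":0,"rz":0.08},
    {"x":0,"y":0,"z":0,"rx":0,"ry":0,"rz":0.12},
    {"x":0,"y":0,"z":0,"rx":0,"ry":0,"rz":0.16},
    {"x":0,"y":0,"z":0,"rx":0,"ry":0,"rz":0.2},
    {"x":0,"y":0,"z":0,"rx":0,"ry":0,"rz":0.23},
    {"x":0,"y":0,"z":0,"rx":0,"ry":0,"rz":0.26},
    {"x":0,"y":0,"z":0,"rx":0,"ry":0,"rz":0.28},
    {"x":0,"y":0,"z":0,"rx":0,"ry":0,"rz":0.29},
    {"x":0,"y":0,"z":0,"rx":0,"ry":0,"rz":0.29},
  ],
)

```text
time_s: 20.35
tcp_pos: [0.5805, -0.1339, 0.1257]
tcp_rot: [3.141, 0.003, 1.265]
contact_force: [-1.9, -4.3, 2.0]
opening: 0.0353
```

```bash
python3 - <<'E'
from h import *
s=robot.observe(); print({k:np.round(v,4) for k,v in s.items() if k!='effort'})
E
```

```text
{'time_s': np.float64(20.35), 'joints': array([-0.3339,  0.2988, -0.2295,  1.0416, -0.0026,  1.5425]), 'joint_vel': array([-0.0001, -0.0007, -0.0009, -0.0017,  0.0022, -0.002 ]), 'tcp_pos': array([ 0.5805, -0.1339,  0.1257]), 'tcp_rot': array([3.1407e+00, 2.6000e-03, 1.2651e+00]), 'contact_force': array([-1.9351, -4.3015,  1.9841]), 'wrist_torque': array([-0.9472,  0.472 ,  1.2597]), 'opening': np.float64(0.0353)}
```

arm_command(
  rows=[
    {"x":0,"y":0,"z":0,"rx":0,"ry":0,"rz":-0.04},
    {"x":0,"y":0,"z":-0.004,"rx":0,"ry":0,"rz":-0.08},
    {"x":0,"y":0,"z":-0.008,"rx":0,"ry":0,"rz":-0.1},
    {"x":0,"y":0,"z":-0.016,"rx":0,"ry":0,"rz":-0.1},
    {"x":0,"y":0,"z":-0.05,"rx":0,"ry":0,"rz":-0.1},
    {"x":0,"y":0,"z":-0.1,"rx":0,"ry":0,"rz":-0.1},
    {"x":0,"y":0,"z":-0.18,"rx":0,"ry":0,"rz":-0.1},
    {"x":0,"y":0,"z":-0.26,"rx":0,"ry":0,"rz":-0.1},
    {"x":0,"y":0,"z":-0.34,"rx":0,"ry":0,"rz":-0.1},
    {"x":0,"y":0,"z":-0.36,"rx":0,"ry":0,"rz":-0.1},
  ],
)

```text
time_s: 21.35
tcp_pos: [0.5825, -0.1335, 0.2192]
tcp_rot: [3.135, 0.001, 1.462]
contact_force: [0.6, -0.8, -0.2]
opening: 0.0348
```

```bash
python3 - <<'E'
from h import *
s=robot.observe(); p=s["tcp_pos"];y=s["tcp_rot"][2];print(p,s["tcp_rot"])
t=np.array([.5655,.0156,p[2]]); yt=np.radians(-159.5+270)
M=R.from_euler("xyz",s["tcp_rot"]).as_matrix(); print("shift",M.T@(t-p)/.25,"rz",-(yt-y)/2)
E
```

```text
[ 0.58254174 -0.1334613   0.21917336] [3.13511978e+00 1.11142263e-03 1.46228623e+00]
shift [ 0.58535577 -0.1323308  -0.00150716] rz -0.23315129692017322
```

arm_command(
  rows=[
    {"x":0.07,"y":-0.015,"z":0,"rx":0,"ry":0,"rz":-0.03},
    {"x":0.14,"y":-0.03,"z":0,"rx":0,"ry":0,"rz":-0.06},
    {"x":0.21,"y":-0.045,"z":0,"rx":0,"ry":0,"rz":-0.09},
    {"x":0.28,"y":-0.06,"z":0,"rx":0,"ry":0,"rz":-0.12},
    {"x":0.35,"y":-0.075,"z":0,"rx":0,"ry":0,"rz":-0.15},
    {"x":0.42,"y":-0.09,"z":0,"rx":0,"ry":0,"rz":-0.18},
    {"x":0.49,"y":-0.105,"z":0,"rx":0,"ry":0,"rz":-0.21},
    {"x":0.54,"y":-0.12,"z":0,"rx":0,"ry":0,"rz":-0.233},
    {"x":0.585,"y":-0.126,"z":0,"rx":0,"ry":0,"rz":-0.233},
    {"x":0.585,"y":-0.126,"z":0,"rx":0,"ry":0,"rz":-0.233},
  ],
)

```text
time_s: 22.35
tcp_pos: [0.5647, 0.017, 0.2151]
tcp_rot: [3.142, -0.0, 1.929]
contact_force: [0.5, -0.3, -0.7]
opening: 0.0349
```

arm_command(
  rows=[
    {"x":0,"y":0,"z":0,"rx":0,"ry":0,"rz":0},
    {"x":0,"y":0,"z":0.05,"rx":0,"ry":0,"rz":0},
    {"x":0,"y":0,"z":0.1,"rx":0,"ry":0,"rz":0},
    {"x":0,"y":0,"z":0.15,"rx":0,"ry":0,"rz":0},
    {"x":0,"y":0,"z":0.2,"rx":0,"ry":0,"rz":0},
    {"x":0,"y":0,"z":0.24,"rx":0,"ry":0,"rz":0},
    {"x":0,"y":0,"z":0.27,"rx":0,"ry":0,"rz":0},
    {"x":0,"y":0,"z":0.28,"rx":0,"ry":0,"rz":0},
    {"x":0,"y":0,"z":0.28,"rx":0,"ry":0,"rz":0},
    {"x":0,"y":0,"z":0.28,"rx":0,"ry":0,"rz":0},
  ],
)

```text
time_s: 23.35
tcp_pos: [0.5653, 0.0159, 0.1456]
tcp_rot: [3.141, 0.0, 1.929]
contact_force: [-0.0, 0.4, -0.9]
opening: 0.0351
```

Down another 20.5 mm (0.082) to z = 0.125, then turn from yaw 1.929 to 1.265 (0.33).

arm_command(
  rows=[
    {"x":0,"y":0,"z":0.01,"rx":0,"ry":0,"rz":0},
    {"x":0,"y":0,"z":0.02,"rx":0,"ry":0,"rz":0},
    {"x":0,"y":0,"z":0.03,"rx":0,"ry":0,"rz":0},
    {"x":0,"y":0,"z":0.04,"rx":0,"ry":0,"rz":0},
    {"x":0,"y":0,"z":0.05,"rx":0,"ry":0,"rz":0},
    {"x":0,"y":0,"z":0.06,"rx":0,"ry":0,"rz":0},
    {"x":0,"y":0,"z":0.07,"rx":0,"ry":0,"rz":0},
    {"x":0,"y":0,"z":0.08,"rx":0,"ry":0,"rz":0},
    {"x":0,"y":0,"z":0.082,"rx":0,"ry":0,"rz":0},
    {"x":0,"y":0,"z":0.082,"rx":0,"ry":0,"rz":0},
  ],
)

```text
time_s: 24.35
tcp_pos: [0.5647, 0.0159, 0.1244]
tcp_rot: [-3.141, -0.0, 1.929]
contact_force: [-0.2, -0.6, -0.1]
opening: 0.0351
```

arm_command(
  rows=[
    {"x":0,"y":0,"z":0,"rx":0,"ry":0,"rz":0.04},
    {"x":0,"y":0,"z":0,"rx":0,"ry":0,"rz":0.08},
    {"x":0,"y":0,"z":0,"rx":0,"ry":0,"rz":0.12},
    {"x":0,"y":0,"z":0,"rx":0,"ry":0,"rz":0.16},
    {"x":0,"y":0,"z":0,"rx":0,"ry":0,"rz":0.2},
    {"x":0,"y":0,"z":0,"rx":0,"ry":0,"rz":0.24},
    {"x":0,"y":0,"z":0,"rx":0,"ry":0,"rz":0.28},
    {"x":0,"y":0,"z":0,"rx":0,"ry":0,"rz":0.31},
    {"x":0,"y":0,"z":0,"rx":0,"ry":0,"rz":0.33},
    {"x":0,"y":0,"z":0,"rx":0,"ry":0,"rz":0.33},
  ],
)

```text
time_s: 25.35
tcp_pos: [0.5648, 0.0153, 0.1248]
tcp_rot: [3.141, 0.002, 1.271]
contact_force: [-0.9, -2.7, 1.5]
opening: 0.0349
```

```bash
python3 - <<'E'
from h import *
s=robot.observe(); print({k:np.round(v,4) for k,v in s.items() if k!='effort'})
E
```

```text
{'time_s': np.float64(25.35), 'joints': array([-8.6400e-02,  2.4940e-01, -2.9780e-01,  1.0234e+00, -1.7000e-03,
        1.7840e+00]), 'joint_vel': array([-0.0007,  0.0016, -0.0012, -0.0001, -0.0001, -0.0136]), 'tcp_pos': array([0.5648, 0.0153, 0.1248]), 'tcp_rot': array([3.1411e+00, 1.7000e-03, 1.2712e+00]), 'contact_force': array([-0.869 , -2.6874,  1.5422]), 'wrist_torque': array([-0.535 ,  0.2201,  0.9319]), 'opening': np.float64(0.0349)}
```

The torque is 0.93 N m, so it is at the stop. I'll back off, lift and retract.

arm_command(
  rows=[
    {"x":0,"y":0,"z":0,"rx":0,"ry":0,"rz":-0.04},
    {"x":0,"y":0,"z":-0.004,"rx":0,"ry":0,"rz":-0.08},
    {"x":0,"y":0,"z":-0.008,"rx":0,"ry":0,"rz":-0.1},
    {"x":0,"y":0,"z":-0.016,"rx":0,"ry":0,"rz":-0.1},
    {"x":0,"y":0,"z":-0.05,"rx":0,"ry":0,"rz":-0.1},
    {"x":0,"y":0,"z":-0.1,"rx":0,"ry":0,"rz":-0.1},
    {"x":0,"y":0,"z":-0.18,"rx":0,"ry":0,"rz":-0.1},
    {"x":0,"y":0,"z":-0.26,"rx":0,"ry":0,"rz":-0.1},
    {"x":0,"y":0,"z":-0.34,"rx":0,"ry":0,"rz":-0.1},
    {"x":0,"y":0,"z":-0.36,"rx":0,"ry":0,"rz":-0.1},
  ],
)

```text
time_s: 26.35
tcp_pos: [0.567, 0.0158, 0.2185]
tcp_rot: [3.135, -0.0, 1.468]
contact_force: [0.0, -0.8, 0.8]
opening: 0.0351
```

arm_command(
  rows=[
    {"x":0,"y":-0.08,"z":-0.03,"rx":0,"ry":0,"rz":0},
    {"x":0,"y":-0.16,"z":-0.06,"rx":0,"ry":0,"rz":0},
    {"x":0,"y":-0.24,"z":-0.09,"rx":0,"ry":0,"rz":0},
    {"x":0,"y":-0.32,"z":-0.12,"rx":0,"ry":0,"rz":0},
    {"x":0,"y":-0.4,"z":-0.15,"rx":0,"ry":0,"rz":0},
    {"x":0,"y":-0.48,"z":-0.18,"rx":0,"ry":0,"rz":0},
    {"x":0,"y":-0.56,"z":-0.2,"rx":0,"ry":0,"rz":0},
    {"x":0,"y":-0.64,"z":-0.2,"rx":0,"ry":0,"rz":0},
    {"x":0,"y":-0.68,"z":-0.2,"rx":0,"ry":0,"rz":0},
    {"x":0,"y":-0.68,"z":-0.2,"rx":0,"ry":0,"rz":0},
  ],
)

```text
time_s: 27.35
tcp_pos: [0.3947, 0.0333, 0.2645]
tcp_rot: [-3.142, -0.0, 1.469]
contact_force: [0.7, 0.1, 0.2]
opening: 0.035
```

```bash
python3 - <<'E'
from h import *
im=eyes.capture("top")[:,:,::-1].copy();cv2.imwrite("pics/top6.png",im)
a=cv2.resize(im[100:300,160:470],(775,500),interpolation=cv2.INTER_CUBIC);cv2.imwrite("pics/crop6.png",a)
c=eyes.get_calibration("top");h=cv2.cvtColor(im,cv2.COLOR_BGR2HSV);H,S,V=[h[...,i] for i in range(3)]
for (x0,y0,x1,y1),C in (((325,203,366,246),(.5795,-.133)),((264,211,305,254),(.5655,.0156))):
    roi=np.zeros(H.shape,bool);roi[y0:y1,x0:x1]=1
    d=roi&(V<70); n,l,s,ce=cv2.connectedComponentsWithStats(d.astype(np.uint8)); m=l==1+np.argmax(s[1:,4])
    q=np.argwhere(m)[:,::-1]; W=plane(c,q,.138)[:,:2]; u=np.linalg.svd(W-W.mean(0))[2][0]
    o=np.argwhere(roi&(H>8)&(H<25)&(S>110))[:,::-1]
    print(len(q),"slot deg",np.degrees(np.arctan2(u[1],u[0])).round(1),"pointer",[np.degrees(np.arctan2(*(plane(c,o.mean(0),.138)[0,:2]-C)[::-1])).round(1) if len(o) else None])
b=cv2.imread("pics/top0.png")
for nm,(x0,y0,x1,y1) in dict(driver=(255,122,340,145),dryer=(392,192,470,268),tub=(165,208,230,296)).items():
    print(nm,cv2.phaseCorrelate(cv2.cvtColor(b[y0:y1,x0:x1],6).astype(np.float32),cv2.cvtColor(im[y0:y1,x0:x1],6).astype(np.float32)))
E
```

```text
377 slot deg -174.8 pointer [np.float64(-173.1)]
423 slot deg -176.1 pointer [np.float64(-174.9)]
driver ((-0.0033939569529266578, 0.0017286672136833658), 1.0017978795700604)
dryer ((-0.023269447743530236, -0.0057656163983494935), 0.9683623972535134)
tub ((0.001775884628038682, 0.16301154766801318), 0.870986775998716)
```

View pics/crop6.png

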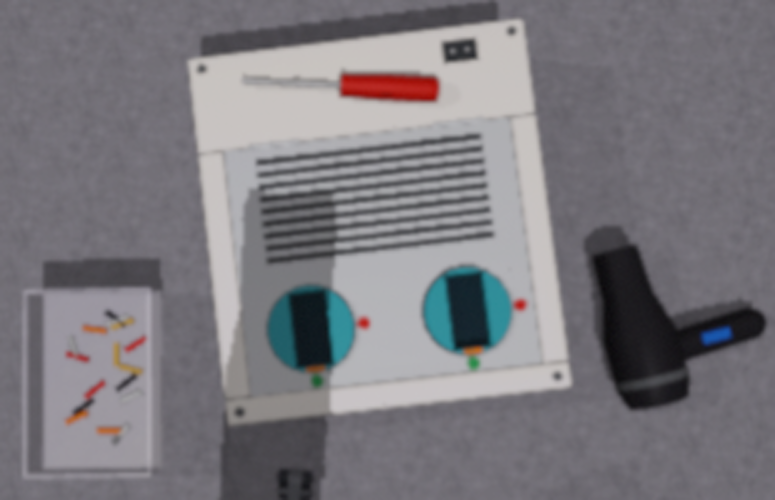

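Both pointers now stand at their green dots, at (317,368) and (473,350). The slot angles of -176° and -175° match the locked direction of -174.7°. The bystanders have not moved and the arm is clear, so I'm handing in.

```bash
python3 -c "
from station import robot
print(robot.hand_in())"
```

```text
the job is handed in; nothing more can be done
None
```

Both turn-locks are closed and holding the cover shut, and the job was handed in at about 27 s of the 51 s allowed. I set both fingers in each slot, pressed the cover flush with about 20 N and turned the lock clockwise to its stop.

- **First attempt fell short:** The first top-view check put the left lock at about 1.30 rad and the right at about 1.38 rad. I had backed the fingers off while still pressing on the slot floor, which most likely dragged the locks back. I turned both again with the fingertips about 4 mm above the floor.
- **Locks:** In the last top view both pointers stand at their green dots. The slots measure -176° (left) and -175° (right), and the locked direction is -174.7°.
- **Cover:** The cover was flush when I came down on the right lock, with no contact force until the shut height, so the left lock was already holding it. I did not measure its height again after the second pass; the last top view shows nothing raised.
- **Bystanders:** The tub, hair dryer and screwdriver shifted less than 0.2 pixel in the top view, under 1 mm.
- **Disagreement:** The wrist-camera readings of the lock angles were up to about 6° off the top-camera ones, so I relied on the top camera.

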